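Take the objectives off a microscope's nosepiece and rack them in order

TASK

Take all the objectives off this inspection microscope for cleaning, in order of length, the longest first since it stands nearest to the stage: turn the nosepiece (the index knob drives it) until the objective is at the front click stop, unscrew it there, and stand it lens up in its own pocket of the rack before going on to the next shorter one. The 68 mm objective belongs in pocket 1 (one dot), the 60 mm in pocket 2, the 52 mm in pocket 3 and the 44 mm in pocket 4; not all of them are fitted today, and the pocket of a missing one stays empty. Finish with the nosepiece turned so that its blanking plug is at the front, to keep dust out of the optics; do not drop the objectives, and leave the other things on the bench where they are.

Things in the scene. Friction and masses are not known exactly. Their poses are not given: they have to be found in the camera images.
- lens_68: microscope objective, the longest: 68 mm from shoulder to front lens; at the shoulder a flange 40 mm across, 4 mm thick, above it a metal barrel 34 mm across, cylindrical to 52 mm above the shoulder, then tapering; 0.18 kg. Origin on the axis at the shoulder (flange's underside), z along the axis towards the lens (up when mounted). May be absent.
- lens_60: microscope objective, the second longest: 60 mm from shoulder to front lens; at the shoulder a flange 40 mm across, 4 mm thick, above it a metal barrel 34 mm across, cylindrical to 50 mm above the shoulder, then tapering; 0.18 kg. Origin on the axis at the shoulder (flange's underside), z along the axis towards the lens (up when mounted). May be absent.
- lens_52: microscope objective, the third longest: 52 mm from shoulder to front lens; at the shoulder a flange 40 mm across, 4 mm thick, above it a metal barrel 34 mm across, cylindrical to 46 mm above the shoulder, then tapering; 0.18 kg. Origin on the axis at the shoulder (flange's underside), z along the axis towards the lens (up when mounted). May be absent.
- lens_44: microscope objective, the shortest: 44 mm from shoulder to front lens; at the shoulder a flange 40 mm across, 4 mm thick, above it a metal barrel 34 mm across, cylindrical to 41 mm above the shoulder, then tapering; 0.18 kg. Origin on the axis at the shoulder (flange's underside), z along the axis towards the lens (up when mounted). May be absent.
- scope: inverted inspection microscope, fixed, white, 240 x 510 mm; origin on the bench under the nosepiece axis, z up, front towards its own -x. Base deck 45 mm high, reaching 180 mm ahead of the axis and 120 mm to either side. The stage plate (220 mm wide, 187 to 195 mm above the bench) is slid back: its front edge runs across 2 mm behind the nosepiece axis, so the rear places lie under it
- nosepiece_axis (a point): point on the vertical turning axis of the nosepiece, 105 mm above the bench; fixed. The nosepiece is a dark disc 164 mm across, its top 91 mm above the bench, with five places 58 mm from the axis, 72 degrees apart: four sockets (raised collars 37 mm across, top at 105 mm, where a mounted objective's shoulder rests) and one closed by a black blanking plug
- front_stop (a point): front place: where the centre of a socket stands when it is at the front click stop, at collar-top height (105 mm), 58 mm from the nosepiece axis towards the microscope's front; fixed. Here 60 mm around the objective's axis is clear of the stage plate; the neighbouring objectives' axes are 68 mm away
- front_mark (a point): steel index mark on the base deck, straight below and ahead of the front place. How the objectives are held: a shank 14 mm long and 19 mm across with two thread lugs (28 mm over them), below the shoulder. Right-hand quick thread: turned anticlockwise seen from above an objective rises 16 mm per turn and is free after about 140 degrees; then lift it, more turn does no harm; a straight pull before that only jams. Let go part-way, it stays put
- plug (a point): centre of the top of the black blanking plug, 37 mm across, that closes the fifth place of the nosepiece, 58 mm from its axis, 107 mm above the bench; turns with the nosepiece
- nosepiece (a joint): turn of the nosepiece, rad, growing anticlockwise seen from above; 0 at the start, a click stop, with further stops every 72 degrees (1.257 rad) both ways without end. At a stop one of the five places is exactly at the front; left within about 25 degrees of a stop it swings into it by itself
- knob_grip (a point): index knob, turns the nosepiece one to one in the same sense: black bar 44 mm long (point's x), 14 mm thick (y), 34 mm tall, on a round foot 44 mm across, beside the nosepiece, 154 mm from its axis. Point on the knob's vertical axis, 98 mm above the bench, 11 mm below the bar's top, 22 mm above the foot; turns with it. Click stops resist by up to 0.15 N m
- rack: objective rack: loose grey block 80 x 256 x 30 mm, 1.1 kg, four round pockets in a row along its y; origin under its centre, z up. Pockets are plain holes 33 mm across, 22 mm deep, 62 mm apart, numbered by one to four white dots on their -x side. An objective stands with its threaded shank in the hole and its flange flat on the rack's top, lens up
- pocket_1 (a point): centre of the mouth of pocket 1 (1 dot), level with the rack's top, at y = 93 mm in the rack's frame
- pocket_2 (a point): centre of the mouth of pocket 2 (2 dots), level with the rack's top, at y = 31 mm in the rack's frame
- pocket_3 (a point): centre of the mouth of pocket 3 (3 dots), level with the rack's top, at y = -31 mm in the rack's frame
- pocket_4 (a point): centre of the mouth of pocket 4 (4 dots), level with the rack's top, at y = -93 mm in the rack's frame
- phone: mobile phone lying flat, 74 x 150 x 9 mm; origin at its underside; a bystander, to be left alone
- solder_spool: spool of solder standing on its flange, 52 mm across, 34 mm high; origin at its underside; a bystander, to be left alone
- flux_bottle: small amber bottle, 34 mm across, 75 mm high; origin at its underside; a bystander, to be left alone
- screwdriver: screwdriver lying along its x, 170 mm long; origin at its underside; a bystander, to be left alone
- tip_cleaner: round tip-cleaner tin, 66 mm across, 32 mm high; origin at its underside; a bystander, to be left alone
- wire_cutter: wire cutter with blue handles lying along its x, about 150 mm long; origin at its underside; a bystander, to be left alone

How it is judged:
By the outcome, as a careful person would: the job done as asked, in the order asked, and still so for the second after the job is handed in, with the robot touching nothing.
Of lens_68, lens_60, lens_52, lens_44 only 2 to 3 are there at a start; the rules pass over those that are not, and their reading is None.
At some moment in a run one of rack may be knocked a few centimetres aside while the robot is not near it.
It also fails if it takes over 210 s, if anything falls off the work surface, if the arm or the gripper's body presses on something with over 40 N, if the wrist force passes 120 N, or if a joint passes its speed limit or range.

ROBOT

A 6-joint arm with a two-finger parallel gripper is mounted at the origin on the work surface. World frame = base frame: x ahead of the robot, y to its left, z up, the work surface at z = 0. Lengths are in mm, angles in rad, forces in N, time in s.
With the tool pointing down it reaches from about 350 to 775 mm from the base axis. Payload 7.3 kg.
Tool frame: the origin (TCP) lies at the very end of the fingers, on their centre line; the grasp point (between the pads) lies 19 mm behind it (bot.grip_point_offset is the distance from the TCP to the grasp point, in mm); z points along the fingers, y is the line along which they close (so a half turn about z gives the same grasp; the last joint's range is limited). The gripper opens to 92 mm and grips with 3 to 60 N. Pads are 19 mm wide; open, the fingers measure 130 mm over their backs; the gripper's body (75 mm by 190 mm) begins 47 mm behind the grasp point.
Start: joints at [1.162, 0.342, 1.524, -0, 1.275, -0.146], TCP at [136.372, 506.999, 226.741] pointing down, gripper open.
Joint ranges: [-2.53, 2.53], [-0.77, 2.02], [0.04, 2.7], [-1, 4.14], [0.28, 2.66], [-3.11, 3.11]. Speed limits (rad/s): [2.57, 2.57, 3.14, 3.14, 3.14, 3.14].

INTERFACE

Orientations are given as [roll, pitch, yaw] about the fixed x, y, z axes, in that order (R = Rz(yaw) Ry(pitch) Rx(roll)).
In Python, from plant import bot gives the robot as it stands. The module is installed in compiled form; this text tells all that it offers.
- The arm moves only by the shell command python3 -m jog 'ROWS' [OPENING]. ROWS is JSON, a list of rows, each a list of 6 numbers: the shift along the tool's x, y, z in mm, then the turn, a rotation vector about the tool's x, y, z in rad. In form: [[dx, dy, dz, rx, ry, rz], ...]. A call has 1 to 12 rows; each row shifts and turns the commanded pose from where the row before left it, along the tool's axes as they then stand; what a row does not reach is not made up. A row lasts 1/10 s, in which the tool goes at most 50 mm and 8.59 degrees, less where a joint would pass 70% of its speed; a pose out of reach is approached as far as the arm can. A call with a gripper value outside its range is refused whole. OPENING is the opening in per cent of the stroke, from 0 (shut) to 100 (fully open), set as the call begins (- or left out, the last holds). The fingers move at their own pace and stop on an object; the grip force is fixed at half the most. Time passes only in rows, so rows that do not move let the fingers close. It gives the time, the measured TCP pose, the force, the opening and the grip force at its end, in the units of the state.
- bot.get_obs(): the state, without advancing time (a new reading comes with each control period).
- bot.capture(name): name is "scene" or "side" or "wrist"; returns the picture (400x640x3 uint8, red, green, blue); there is no depth.
- bot.camera_model(name): a dict with "fx", "fy", "cx", "cy" (pixels), "position" and "orientation" of the camera in the world; the wrist camera has in their place "T_tool_cam" (4x4, takes a point from camera to tool coordinates, whose origin is the TCP and whose axes are the flange's). Camera axes: x right, y down, z forward; pixel columns grow to the right and rows downward; lengths in mm; the calibration is good to about 2 mm. A picture is of the moment at which its call begins: read the wrist's pose just before it. camera_model takes no time and is no camera call.
- bot.close_job(): hands the job in; it is judged then, once.
Trained networks look in the newest picture that a camera, given by its name, has taken for a name from the list of things; names that differ only in an ending like _2 or _b are one class to them, and where a whole thing is asked for, a point or a joint stands for the part that bears it (a point fixed in the world has none). Each returns a list of dicts, best first, with "p" (0 to 1); they miss things now and then, are a little off and sometimes report something else, mostly with a low value. They report only what shows in the picture. A call takes as long as a camera call.
- bot.outline_of(target, camera): "mask" (400x640 bool, what is visible of it) and "pixel" ([column, row] in pixels, amid what is visible of it).
The state is a dict: "time": time; "joint_positions": joint angles; "dq": joint speeds; "tau": joint torques, N m; "tool_pos": TCP position; "tcp_rot": TCP orientation; "contact_force": force on the tool from outside, world axes, zero at the start; "moment": the same for the moment, N m; "grip_width": finger opening in mm; "finger_force": force on a finger pad.
Only numpy, scipy, OpenCV 4.12 (cv2) and the standard library are available. Lean on these libraries where they do the work, as an engineer would, in place of code of your own. Each camera call takes 0.05 s, during which the arm holds its last target. There are 200 camera calls.

## Working session

There is one attempt and no reset: what is moved stays moved. The work goes in short steps, Python scripts to look and compute and a shell command to move; the robot and the scene stay as the last step left them, time stands still between calls to the robot, and variables do not carry over. Pictures are saved under pics/ and viewed, at most 14 in all, crops included, and the job is handed in when it is done.

```bash
mkdir -p pics; cat > h.py <<'E'
import numpy as np, cv2
from plant import bot
from scipy.spatial.transform import Rotation as R
def save(cam,n):
    im=bot.capture(cam); cv2.imwrite(f'pics/{n}.png',cv2.cvtColor(im,cv2.COLOR_RGB2BGR)); return im
def rot(o):
    o=np.array(o,float)
    return o if o.shape==(3,3) else R.from_euler('xyz',o).as_matrix()
def campose(name,obs=None):
    m=bot.camera_model(name)
    if 'T_tool_cam' in m:
        obs=obs or bot.get_obs(); T=np.eye(4);T[:3,:3]=rot(obs['tcp_rot']);T[:3,3]=obs['tool_pos']
        T=T@np.array(m['T_tool_cam']); return m,T[:3,:3],T[:3,3]
    return m,rot(m['orientation']),np.array(m['position'],float)
def px2z(name,uv,z,obs=None):
    m,Rm,p=campose(name,obs); d=Rm@np.array([(uv[0]-m['cx'])/m['fx'],(uv[1]-m['cy'])/m['fy'],1])
    return p+d*(z-p[2])/d[2]
def proj(name,P,obs=None):
    m,Rm,p=campose(name,obs); c=Rm.T@(np.array(P,float)-p)
    return np.array([m['fx']*c[0]/c[2]+m['cx'],m['fy']*c[1]/c[2]+m['cy']])
E
python3 - <<'E'
from h import *
for c in('scene','side','wrist'):
    save(c,c+'0'); m=bot.camera_model(c); print(c,{k:np.round(v,3).tolist() for k,v in m.items()})
o=bot.get_obs(); print({k:np.round(v,3).tolist() for k,v in o.items()})
for c in('scene','side'):
  for t in('lens_68','lens_60','lens_52','lens_44','scope','plug','knob_grip','rack','nosepiece','front_mark'):
    try: print(c,t,[(round(float(d['p']),2),np.round(d['pixel']).tolist(),int(d['mask'].sum())) for d in bot.outline_of(t,c)])
    except Exception as e: print(c,t,e)
E
```

```text
scene {'fx': 466.925, 'fy': 466.925, 'cx': 329.433, 'cy': 190.058, 'position': [1376.112, 440.377, 794.87], 'orientation': [-2.217, -0.009, 1.995]}
side {'fx': 396.097, 'fy': 396.097, 'cx': 322.913, 'cy': 195.019, 'position': [298.609, 668.207, 877.115], 'orientation': [-2.455, -0.01, -2.79]}
wrist {'fx': 286.385, 'fy': 286.385, 'cx': 320.619, 'cy': 196.573, 'T_tool_cam': [[0.0, -0.956, -0.292, 78.853], [1.0, 0.0, 0.0, 0.469], [-0.0, -0.292, 0.956, -156.809], [0.0, 0.0, 0.0, 1.0]]}
{'time': 0.15, 'joint_positions': [1.162, 0.343, 1.525, -0.0, 1.275, -0.146], 'dq': [-0.002, -0.003, -0.002, 0.001, 0.002, -0.001], 'tau': [0.001, -43.147, -24.435, 0.072, 0.054, -0.0], 'tool_pos': [136.271, 506.716, 226.234], 'tcp_rot': [-3.141, -0.0, 2.879], 'contact_force': [-0.175, -1.194, -0.003], 'moment': [0.073, 0.007, -0.01], 'finger_force': 0.0, 'grip_width': 91.534}
scene lens_68 [(0.8, [233.0, 163.0], 259), (0.66, [215.0, 146.0], 184)]
scene lens_60 [(0.8, [233.0, 163.0], 259), (0.66, [215.0, 146.0], 184)]
scene lens_52 [(0.8, [233.0, 163.0], 259), (0.66, [215.0, 146.0], 184)]
scene lens_44 [(0
[... 437 characters left out ...]
.0, 180.0], 407)]
side lens_60 [(0.67, [362.0, 106.0], 201), (0.63, [338.0, 120.0], 244), (0.47, [264.0, 180.0], 407)]
side lens_52 [(0.67, [362.0, 106.0], 201), (0.63, [338.0, 120.0], 244), (0.47, [264.0, 180.0], 407)]
side lens_44 [(0.67, [362.0, 106.0], 201), (0.63, [338.0, 120.0], 244), (0.47, [264.0, 180.0], 407)]
side scope [(0.62, [356.0, 114.0], 10329), (0.34, [211.0, 233.0], 329)]
side plug [(0.65, [348.0, 120.0], 1474)]
side knob_grip [(0.73, [303.0, 138.0], 206)]
side rack [(0.6, [289.0, 270.0], 3560)]
side nosepiece [(0.7, [346.0, 126.0], 1496), (0.36, [339.0, 121.0], 210), (0.32, [356.0, 117.0], 10469)]
side front_mark [(0.84, [355.0, 116.0], 10367), (0.59, [303.0, 139.0], 253)]
```

View pics/scene0.png

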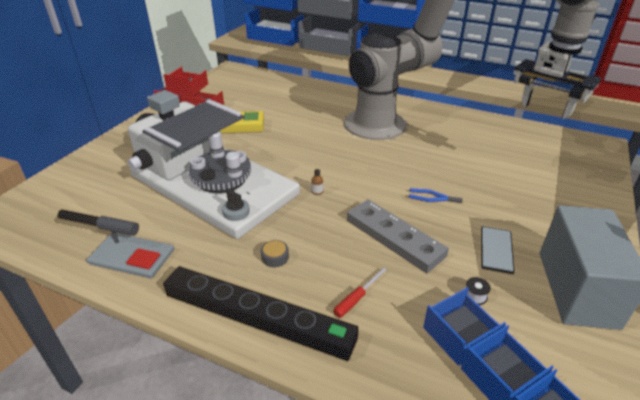

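View pics/side0.png

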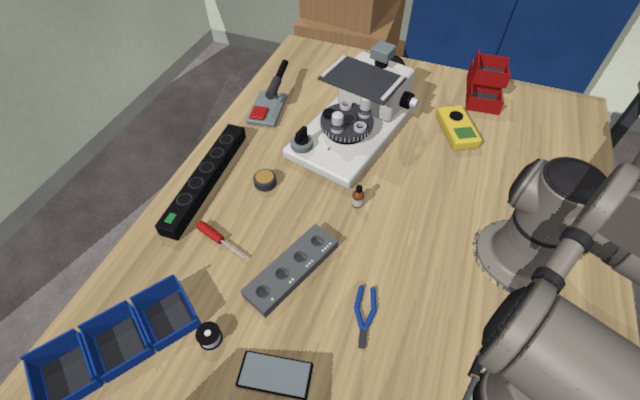

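```bash
python3 - <<'E'
from h import *
for n,uv in(('cornA',(298,184)),('cornB',(239,226))): print(n,px2z('scene',uv,45).round())
for n,uv in(('cornA',(345,180)),('cornB',(287,152))): print(n,px2z('side',uv,45).round())
print('nose',px2z('scene',(220,170),91).round(),px2z('side',(347,122),91).round())
print('knob',px2z('scene',(235,193),109).round(),px2z('side',(302,128),109).round())
print('rack s',[px2z('scene',u,30).round() for u in((370,211),(385,221),(404,235),(426,248))])
print('rack d',[px2z('side',u,30).round() for u in((318,241),(300,257),(282,273),(263,292))])
a=cv2.imread('pics/scene0.png')[90:240,120:310]; b=cv2.imread('pics/side0.png')[40:190,270:430]
cv2.imwrite('pics/c1.png',cv2.resize(np.hstack([a,b]),None,fx=2.28,fy=2.28*1.6/1.6,interpolation=cv2.INTER_CUBIC))
E
```

```text
cornA [478. -51.  45.]
cornB [ 691. -101.   45.]
cornA [487. -47.  45.]
cornB [683. -92.  45.]
nose [ 565. -237.   91.] [ 544. -232.   91.]
knob [ 652. -130.  109.] [ 652. -140.  109.]
rack s [array([487., 161.,  30.]), array([508., 208.,  30.]), array([537., 267.,  30.]), array([559., 327.,  30.])]
rack d [array([490., 159.,  30.]), array([515., 218.,  30.]), array([538., 273.,  30.]), array([560., 333.,  30.])]
```

View pics/c1.png

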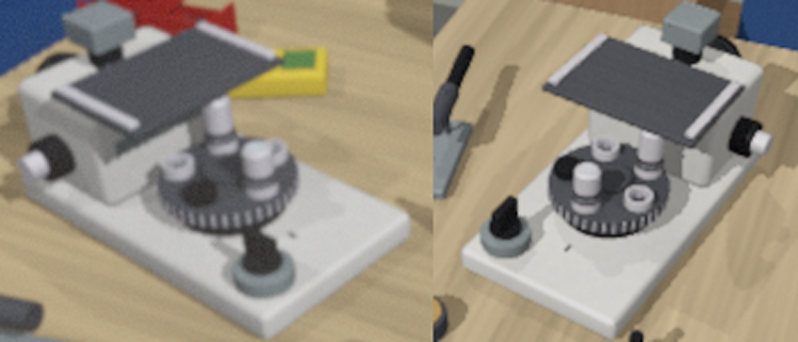

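```bash
python3 -m jog '[[-35,-31,-8,0,0,0],[-35,-31,-8,0,0,0],[-35,-31,-8,0,0,0],[-35,-31,-8,0,0,0],[-35,-31,-8,0,0,0],[-35,-31,-8,0,0,0],[-35,-31,-8,0,0,0],[-35,-31,-8,0,0,0],[-35,-31,-8,0,0,0],[-35,-31,-8,0,0,0],[-35,-31,-8,0,0,0],[-35,-31,-8,0,0,0]]' 55
python3 -m jog '[[-35,-32,-1,0,0,0],[-35,-32,-1,0,0,0],[-35,-32,-1,0,0,0],[-35,-32,-1,0,0,0],[-35,-32,-1,0,0,0]]'
python3 -m jog '[[0,0,0,0,0,0.15],[0,0,0,0,0,0.15],[0,0,0,0,0,0.15],[0,0,0,0,0,0.15],[0,0,0,0,0,0.15],[0,0,0,0,0,0.15],[0,0,0,0,0,0.15],[0,0,0,0,0,0.15],[0,0,0,0,0,0.15],[0,0,0,0,0,0.15],[0,0,0,0,0,0.03],[0,0,0,0,0,0]]'
python3 - <<'E'
from h import *
o=bot.get_obs();print(np.round(o['tool_pos'],1),np.round(o['tcp_rot'],3),np.round(o['joint_positions'],2));save('wrist','w1')
for t in('lens_68','plug','knob_grip','front_mark'):
    print(t,[(round(float(d['p']),2),np.round(d['pixel']).tolist(),int(d['mask'].sum())) for d in bot.outline_of(t,'wrist')])
E
```

```text
time: 2.35
tool_pos: [446.0, 36.8, 323.3]
tcp_rot: [3.141, 0.001, 2.878]
contact_force: [0.3, 0.3, -0.9]
grip_width: 50.9
finger_force: 0.0
time: 2.85
tool_pos: [573.5, -163.2, 327.7]
tcp_rot: [3.141, 0.0, 2.879]
contact_force: [0.6, 0.5, -0.1]
grip_width: 50.4
finger_force: 0.0
time: 4.05
tool_pos: [572.7, -161.3, 327.6]
tcp_rot: [-3.141, -0.0, 1.349]
contact_force: [-0.4, 0.1, -0.0]
grip_width: 50.4
finger_force: 0.0
[ 572.7 -161.3  327.6] [-3.141 -0.     1.349] [-0.4   0.43  1.12  0.    1.59 -0.18]
lens_68 [(0.89, [317.0, 196.0], 842), (0.63, [291.0, 256.0], 293), (0.42, [320.0, 218.0], 6766)]
plug [(0.89, [321.0, 218.0], 6840)]
knob_grip [(0.66, [372.0, 135.0], 835)]
front_mark [(0.63, [321.0, 179.0], 24959), (0.22, [320.0, 220.0], 6804)]
```

View pics/w1.png

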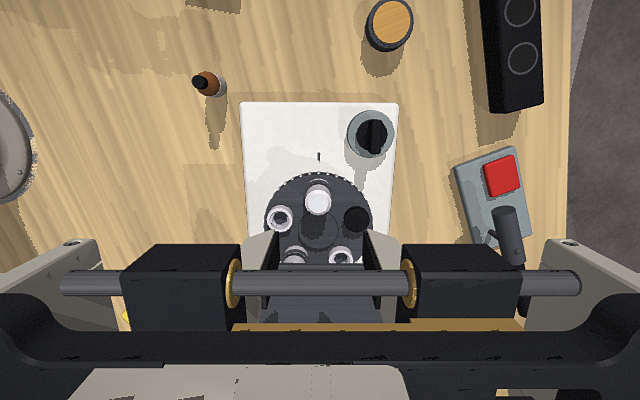

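```bash
python3 - <<'E'
from h import *
im=cv2.imread('pics/w1.png'); 
for uv in((241,102),(399,104),(320,102),(319,157)): print(px2z('wrist',uv,45).round(1))
c=np.array([560,-233.]) ;
im2=im[80:280,220:420]; cv2.imwrite('pics/c2.png',cv2.resize(im2,(590,590),interpolation=cv2.INTER_CUBIC))
E
```

```text
[479.3 -48.6  45. ]
[ 703.6 -101.8   45. ]
[591.7 -73.8  45. ]
[ 572.5 -151.9   45. ]
```

View pics/c2.png

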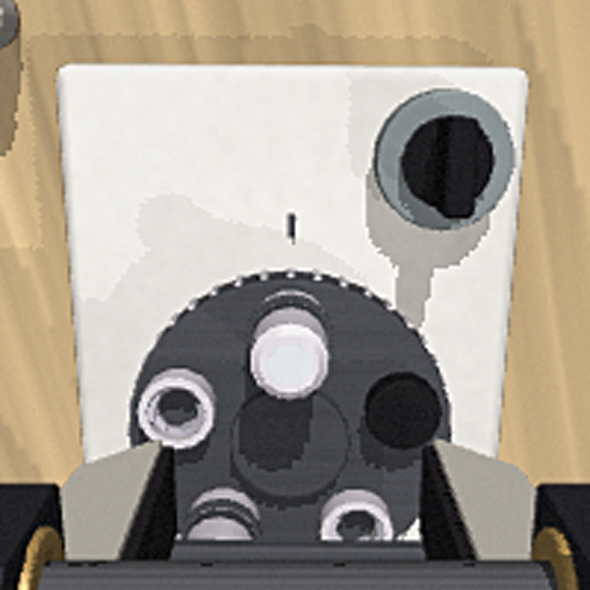

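```bash
python3 - <<'E'
from h import *
S=200/590
f=np.array([np.cos(1.337),np.sin(1.337)]); r=np.array([f[1],-f[0]]); A=np.array([549.9,-250.3])
for n,uv,z in(('disc',(290,272),91),('plug',(403,408),107),('emp',(177,408),105),('flangefront',(290,300),107),('knobfoot',(443,158),76)):
    P=px2z('wrist',(220+uv[0]*S,80+uv[1]*S),z)[:2]-A; print(n,P@f,P@r)
print('knobtop?',)
fs=A+58*f
def rep(z,p): return [proj(c,[*p,z]).round(1).tolist() for c in('wrist','scene','side')]
for z in(105,149,157,165,173): print('front',z,rep(z,fs))
a=np.radians(144); p2=A+58*(f*np.cos(a)-r*np.sin(a))
for z in(105,149,157,165,173): print('back',z,rep(z,p2))
print('front top at px wrist',220+289*S,80+358*S)
E
```

```text
disc 86.94616967000796 -1.3652609408309864
plug 24.795156959291226 53.47001792070657
emp 22.59365270601834 -54.926761093148876
flangefront 77.26491838520818 -1.1273337573818587
knobfoot 139.68917515171762 70.43445303641386
knobtop?
front 105 [[319.0, 194.9], [233.4, 169.2], [336.8, 124.8]]
front 149 [[318.8, 205.1], [231.4, 154.9], [337.4, 112.9]]
front 157 [[318.7, 207.2], [231.0, 152.3], [337.5, 110.7]]
front 165 [[318.7, 209.4], [230.7, 149.6], [337.6, 108.5]]
front 173 [[318.6, 211.8], [230.3, 146.9], [337.7, 106.2]]
back 105 [[295.3, 262.1], [216.2, 150.3], [364.6, 110.2]]
back 149 [[292.5, 278.8], [214.0, 136.5], [365.9, 98.4]]
back 157 [[292.0, 282.2], [213.6, 133.9], [366.2, 96.1]]
back 165 [[291.4, 285.8], [213.2, 131.3], [366.4, 93.9]]
back 173 [[290.7, 289.6], [212.7, 128.6], [366.7, 91.6]]
front top at px wrist 317.96610169491527 201.35593220338984
```

```bash
python3 - <<'E'
from h import *
f=np.array([np.cos(1.337),np.sin(1.337)]); r=np.array([f[1],-f[0]]); A=np.array([549.9,-250.3])+5.2*f-.5*r
print(A,A+58*f)
for nm,k in(('front',0),('left',72),('back',144),('br',216)):
  a=np.radians(k); p=A+58*(f*np.cos(a)-r*np.sin(a))
  for z in(105,149,157,165,173): print(nm,z,[proj(c,[*p,z]).round(1).tolist() for c in('wrist','scene','side')])
a=cv2.imread('pics/scene0.png')[120:190,180:260]; b=cv2.imread('pics/side0.png')[80:150,310:390]
cv2.imwrite('pics/c3.png',cv2.resize(np.hstack([a,b]),None,fx=5,fy=5,interpolation=cv2.INTER_CUBIC))
E
```

```text
[ 550.61829863 -245.12563559] [ 564.05528784 -188.70358918]
front 105 [[318.7, 191.3], [234.9, 169.8], [336.0, 125.8]]
front 149 [[318.4, 201.1], [233.0, 155.5], [336.6, 114.0]]
front 157 [[318.3, 203.1], [232.6, 152.9], [336.7, 111.7]]
front 165 [[318.3, 205.3], [232.2, 150.2], [336.8, 109.5]]
front 173 [[318.2, 207.5], [231.9, 147.5], [336.9, 107.2]]
left 105 [[279.5, 218.0], [239.7, 155.6], [359.1, 125.3]]
left 149 [[274.7, 230.5], [238.0, 141.6], [360.4, 113.5]]
left 157 [[273.7, 233.2], [237.6, 139.0], [360.6, 111.3]]
left 165 [[272.7, 235.9], [237.3, 136.4], [360.8, 109.0]]
left 173 [[271.6, 238.7], [237.0, 133.7], [361.1, 106.7]]
back 105 [[294.9, 258.9], [217.6, 150.9], [363.9, 111.1]]
back 149 [[292.1, 275.4], [215.4, 137.0], [365.2, 99.3]]
back 157 [[291.5, 278.8], [215.0, 134.4], [365.4, 97.1]]
back 165 [[290.9, 282.3], [214.6, 131.8], [365.7, 94.8]]
back 173 [[290.3, 286.0], [214.2, 129.2], [366.0, 92.6]]
br 105 [[340.9, 259.5], [198.1, 161.6], [344.8, 103.2]]
br 149 [[343.0, 276.0], [195.3, 147.5], [345.6, 91.4]]
br 157 [[343.5, 279.4], [194.8, 144.8], [345.7, 89.2]]
br 165 [[344.0, 282.9], [194.3, 142.2], [345.9, 87.0]]
br 173 [[344.5, 286.6], [193.8, 139.5], [346.0, 84.7]]
```

View pics/c3.png

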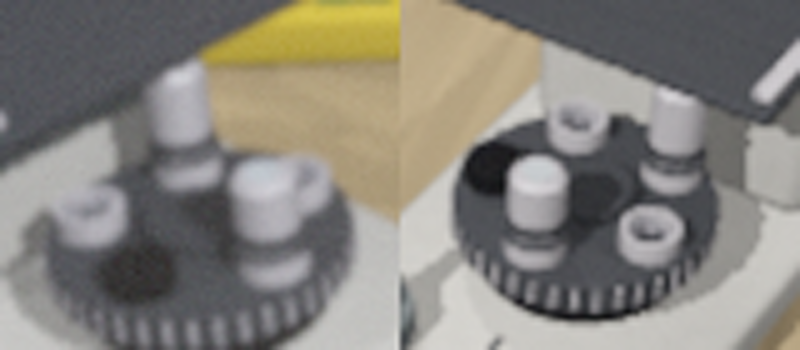

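```bash
python3 -m jog '[[15.5,23,30,0,0,0],[15.5,23,30,0,0,0],[15.5,23,30,0,0,0],[0,0,0,0,0,0],[0,0,0,0,0,0]]' 55
python3 - <<'E'
from h import *
o=bot.get_obs();print(np.round(o['tool_pos'],1),np.round(o['tcp_rot'],3));im=save('wrist','w2')
cv2.imwrite('pics/c4.png',cv2.resize(cv2.imread('pics/w2.png')[60:300,200:440],(600,600),interpolation=cv2.INTER_CUBIC))
for z in (76,98,109): print(z,proj('wrist',[651,-130.6,z]))
E
```

```text
time: 4.8
tool_pos: [650.1, -131.0, 236.9]
tcp_rot: [-3.14, 0.0, 1.35]
contact_force: [-0.2, 0.2, -0.4]
grip_width: 50.4
finger_force: 0.0
[ 650.1 -131.   236.9] [-3.14  0.    1.35]
76 [320.77989689 180.73378122]
98 [320.78951472 185.65201133]
109 [320.79483468 188.37245578]
```

View pics/c4.png

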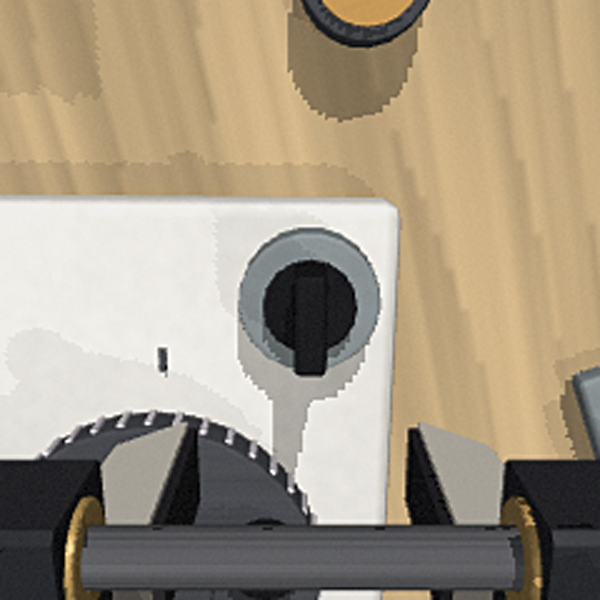

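```bash
python3 -m jog '[[-1.5,4,0,0,0,-0.15],[0,0,0,0,0,-0.15],[0,0,0,0,0,-0.15],[0,0,0,0,0,-0.15],[0,0,0,0,0,-0.15],[0,0,0,0,0,-0.15],[0,0,0,0,0,-0.15],[0,0,0,0,0,-0.15],[0,0,0,0,0,-0.15],[0,0,0,0,0,-0.15],[0,0,0,0,0,-0.07]]' 85
python3 -m jog '[[0,0,40,0,0,0],[0,0,40,0,0,0],[0,0,30,0,0,0],[0,0,15,0,0,0],[0,0,10,0,0,0],[0,0,5,0,0,0],[0,0,5,0,0,0],[0,0,0,0,0,0]]'
python3 -m jog '[[0,0,0,0,0,0],[0,0,0,0,0,0],[0,0,0,0,0,0],[0,0,0,0,0,0],[0,0,0,0,0,0],[0,0,0,0,0,0],[0,0,0,0,0,0]]' 20
```

```text
time: 5.95
tool_pos: [653.7, -134.5, 240.8]
tcp_rot: [-3.141, 0.004, 2.923]
contact_force: [0.3, 0.5, -0.3]
grip_width: 77.8
finger_force: 0.0
time: 6.75
tool_pos: [654.1, -133.7, 93.4]
tcp_rot: [-3.142, 0.001, 2.919]
contact_force: [-0.7, 0.1, 0.1]
grip_width: 77.8
finger_force: 0.0
time: 7.45
tool_pos: [653.9, -134.0, 92.9]
tcp_rot: [-3.141, 0.0, 2.919]
contact_force: [-1.7, -2.5, 2.9]
grip_width: 43.9
finger_force: 30.0
```

```bash
python3 -m jog '[[0,0,0,0,0,0.13],[0,0,0,0,0,0.13],[0,0,0,0,0,0.13],[0,0,0,0,0,0.13],[0,0,0,0,0,0.13],[0,0,0,0,0,0.13],[0,0,0,0,0,0.13],[0,0,0,0,0,0.13],[0,0,0,0,0,0.13],[0,0,0,0,0,0.13]]'
python3 -m jog '[[0,0,0,0,0,0.13],[0,0,0,0,0,0.13],[0,0,0,0,0,0.13],[0,0,0,0,0,0.13],[0,0,0,0,0,0.13],[0,0,0,0,0,0.13],[0,0,0,0,0,0.13],[0,0,0,0,0,0.13],[0,0,0,0,0,0.13],[0,0,0,0,0,0.043],[0,0,0,0,0,0],[0,0,0,0,0,0]]'
python3 - <<'E'
from h import *
print(bot.get_obs()['moment'],bot.get_obs()['joint_positions'])
E
```

```text
time: 8.45
tool_pos: [652.9, -134.9, 92.9]
tcp_rot: [-3.14, 0.002, 1.613]
contact_force: [-5.1, -5.9, 3.8]
grip_width: 44.0
finger_force: 30.0
time: 9.65
tool_pos: [651.8, -134.4, 92.9]
tcp_rot: [-3.141, 0.005, 0.406]
contact_force: [-9.4, -3.8, 5.3]
grip_width: 44.0
finger_force: 30.0
[-0.98837278  1.64898872  0.02457528] [-0.3172705   0.7168596   1.26257028 -0.00254022  1.1662091   0.848846  ]
```

```bash
python3 -m jog '[[0,0,0,0,0,0],[0,0,0,0,0,0],[0,0,-5,0,0,0],[0,0,-15,0,0,0],[0,0,-45,0,0,0],[0,0,-45,0,0,0],[0,0,-45,0,0,0],[-34,5,0,0,0,0],[-34,5,0,0,0,0],[-34,5,0,0,0,0],[0,0,0,0,0,0],[0,0,0,0,0,0]]' 60
python3 - <<'E'
from h import *
o=bot.get_obs();print(np.round(o['tool_pos'],1),np.round(o['tcp_rot'],3));im=save('wrist','w3')
save('scene','s3');save('side','d3')
a=cv2.imread('pics/w3.png')[100:340,200:440]; a=cv2.resize(a,(500,500),interpolation=cv2.INTER_CUBIC)
b=cv2.imread('pics/scene0.png'); 
b=np.vstack([cv2.imread('pics/s3.png')[120:190,190:260],cv2.imread('pics/d3.png')[80:150,310:380]])
b=cv2.resize(b,(250,500),interpolation=cv2.INTER_CUBIC)
cv2.imwrite('pics/c5.png',np.hstack([a,b]))
for z in(105,149,157,165,173): print(z,[proj(c,[564.05,-188.7,z]).round(1).tolist() for c in('wrist','scene','side')])
E
```

```text
time: 10.85
tool_pos: [566.2, -187.7, 248.5]
tcp_rot: [3.141, -0.001, 0.405]
contact_force: [-0.3, 1.0, -0.1]
grip_width: 54.9
finger_force: 0.0
[ 566.2 -187.7  248.5] [ 3.141e+00 -1.000e-03  4.050e-01]
105 [[321.3, 189.2], [234.9, 169.8], [336.0, 125.8]]
149 [[321.3, 201.8], [233.0, 155.5], [336.6, 114.0]]
157 [[321.4, 204.5], [232.6, 152.9], [336.7, 111.7]]
165 [[321.4, 207.4], [232.2, 150.2], [336.8, 109.5]]
173 [[321.4, 210.5], [231.9, 147.5], [336.9, 107.2]]
```

View pics/c5.png

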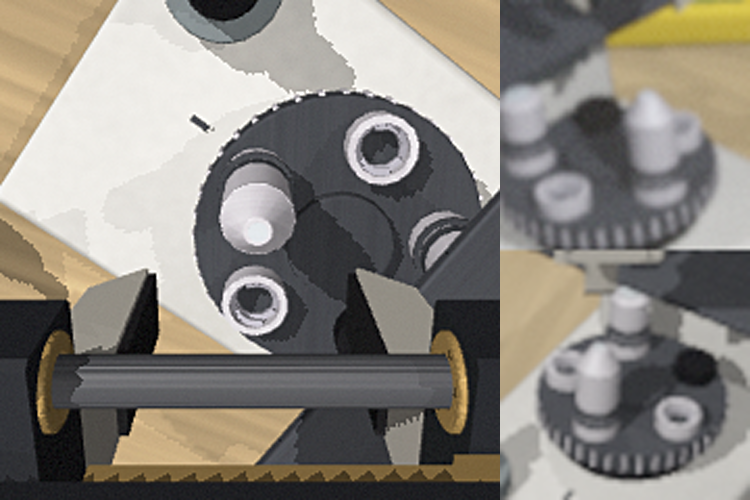

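```bash
python3 -m jog '[[-3.3,1.8,30,0,0,0],[0,0,30,0,0,0],[0,0,20,0,0,0],[0,0,15,0,0,0],[0,0,10,0,0,0],[0,0,5,0,0,0],[0,0,5,0,0,0],[0,0,0,0,0,0],[0,0,0,0,0,0]]'
python3 - <<'E'
from h import *
o=bot.get_obs();print(np.round(o['tool_pos'],1));im=save('wrist','w4')
for d in bot.outline_of('lens_68','wrist')[:2]: print(d['p'],d['pixel'])
for x in (0,2):print(proj('wrist',[563.9,-190.6,173]),proj('wrist',[563.9,-190.6,157]))
E
```

```text
time: 11.9
tool_pos: [564.1, -190.6, 133.3]
tcp_rot: [3.141, -0.001, 0.406]
contact_force: [-0.6, 0.4, 0.4]
grip_width: 55.5
finger_force: 0.0
[ 564.1 -190.6  133.3]
0.97 [321.2, 241.5]
[320.6941703  285.85207157] [320.67872385 267.91942686]
[320.6941703  285.85207157] [320.67872385 267.91942686]
```

View pics/w4.png

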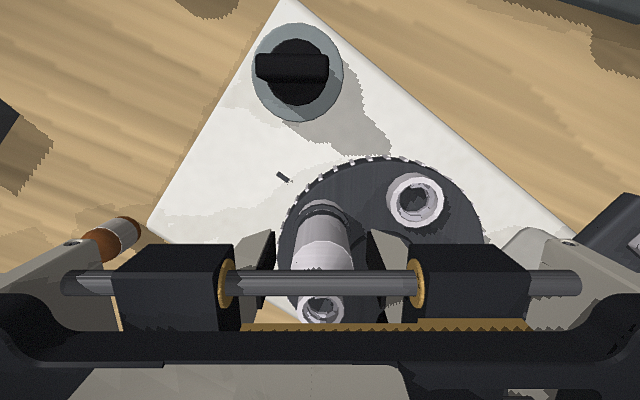

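```bash
python3 -m jog '[[0,0,0,0,0,0],[0,0,0,0,0,0],[0,0,0,0,0,0],[0,0,0,0,0,0],[0,0,0,0,0,0],[0,0,0,0,0,0]]' 0
python3 -m jog '[[0,0,-0.38,0,0,-0.14],[0,0,-0.38,0,0,-0.14],[0,0,-0.38,0,0,-0.14],[0,0,-0.38,0,0,-0.14],[0,0,-0.38,0,0,-0.14],[0,0,-0.38,0,0,-0.14],[0,0,-0.38,0,0,-0.14],[0,0,-0.38,0,0,-0.14],[0,0,-0.38,0,0,-0.14],[0,0,-0.38,0,0,-0.14]]'
python3 -m jog '[[0,0,-0.38,0,0,-0.14],[0,0,-0.38,0,0,-0.14],[0,0,-0.38,0,0,-0.14],[0,0,-0.38,0,0,-0.14],[0,0,-0.38,0,0,-0.14],[0,0,-0.38,0,0,-0.14],[0,0,-0.38,0,0,-0.14],[0,0,-0.38,0,0,-0.14],[0,0,-0.38,0,0,-0.14],[0,0,-0.38,0,0,-0.1],[0,0,-1,0,0,0],[0,0,-1,0,0,0]]'
```

```text
time: 12.6
tool_pos: [563.8, -190.6, 132.8]
tcp_rot: [3.141, -0.0, 0.406]
contact_force: [-0.5, 0.4, 2.3]
grip_width: 33.0
finger_force: 30.0
time: 13.6
tool_pos: [563.2, -190.3, 136.0]
tcp_rot: [-3.14, -0.001, 1.812]
contact_force: [-2.1, 0.0, -1.7]
grip_width: 33.7
finger_force: 30.0
time: 14.8
tool_pos: [563.0, -190.6, 141.6]
tcp_rot: [3.141, -0.002, -3.12]
contact_force: [-1.8, -1.9, -3.6]
grip_width: 33.0
finger_force: 30.0
```

```bash
python3 -m jog '[[0,0,-10,0,0,0],[0,0,-30,0,0,0],[0,0,-40,0,0,0],[0,0,-30,0,0,0],[0,40,0,0,0,0],[0,47,0,0,0,0],[0,47,0,0,0,0],[0,47,0,0,0,0],[0,47,0,0,0,0],[0,47,0,0,0,0],[0,47,0,0,0,0],[0,47,0,0,0,0]]'
python3 -m jog '[[-3,47,0,0,0,0],[-3,47,0,0,0,0],[-2,37,0,0,0,0],[0,20,0,0,0,0],[0,0,0,0,0,0],[0,0,0,0,0,0]]'
python3 - <<'E'
from h import *
o=bot.get_obs();print(np.round(o['tool_pos'],1));im=save('wrist','w5')
for d in bot.outline_of('rack','wrist')[:2]: print(d['p'],d['pixel'])
print(proj('wrist',[560,330,30]),o['contact_force'])
E
```

```text
time: 16.0
tool_pos: [554.5, 181.1, 253.7]
tcp_rot: [3.14, 0.002, -3.119]
contact_force: [2.1, -1.1, -2.2]
grip_width: 33.3
finger_force: 30.0
time: 16.6
tool_pos: [558.8, 330.1, 252.8]
tcp_rot: [3.141, 0.0, -3.117]
contact_force: [0.1, -0.1, -1.5]
grip_width: 33.8
finger_force: 30.0
[558.8 330.1 252.8]
0.86 [251.3, 138.8]
[321.07531584 170.66738431] [ 0.07677169 -0.05640936 -1.52886078]
```

View pics/w5.png

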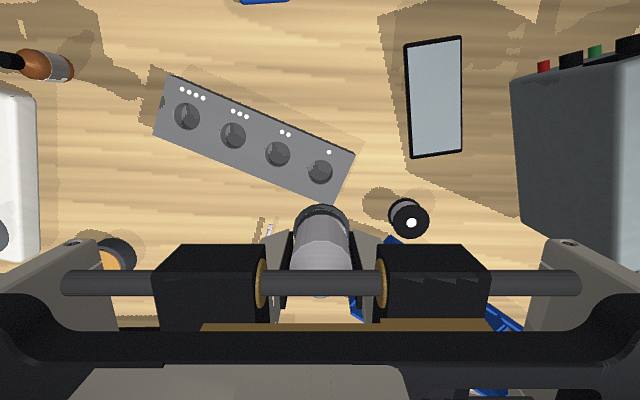

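```bash
cat >> h.py <<'E'
def rackfit(name='w'):
    o=bot.get_obs(); im=bot.capture('wrist'); cv2.imwrite(f'pics/{name}.png',cv2.cvtColor(im,cv2.COLOR_RGB2BGR))
    D=bot.outline_of('rack','wrist')
    if not D: print('no rack');return
    m=(D[0]['mask']*255).astype(np.uint8); m=cv2.morphologyEx(m,cv2.MORPH_CLOSE,np.ones((25,25)))
    # rectify to the plane z=30, 1 px = 0.5 mm
    c=px2z('wrist',D[0]['pixel'],30,o)[:2]; N=700; s=.5
    gx,gy=np.meshgrid(np.arange(N),np.arange(N)); P=np.stack([c[0]+(gx-N/2)*s,c[1]+(gy-N/2)*s,np.full(gx.shape,30.)],-1).reshape(-1,3)
    md,Rm,p=campose('wrist',o); q=(P-p)@Rm; u=(md['fx']*q[:,0]/q[:,2]+md['cx']).reshape(N,N).astype(np.float32); v=(md['fy']*q[:,1]/q[:,2]+md['cy']).reshape(N,N).astype(np.float32)
    g=cv2.remap(cv2.cvtColor(im,cv2.COLOR_RGB2GRAY),u,v,cv2.INTER_LINEAR); mm=cv2.remap(m,u,v,cv2.INTER_LINEAR)
    C=cv2.HoughCircles(cv2.GaussianBlur(g,(5,5),1.2),cv2.HOUGH_GRADIENT,1,90,param1=60,param2=12,minRadius=29,maxRadius=37)
    out=[]
    for x,y,r in (C[0] if C is not None else []):
        if mm[int(min(y,N-1)),int(min(x,N-1))]>0: out.append((round(float(c[0]+(x-N/2)*s),1),round(float(c[1]+(y-N/2)*s),1),round(float(r*s),1)))
    out.sort(key=lambda t:-t[1]); print('pockets',out); return g,mm
E
python3 - <<'E'
from h import *
rackfit('w6'); 
o=bot.get_obs();print(px2z('wrist',(320,172),30),px2z('wrist',(277.5,153.5),30),px2z('wrist',(233,135),30),px2z('wrist',(187,116.5),30))
E
```

```text
pockets [(560.5, 330.4, 15.9), (538.0, 272.4, 16.5), (516.0, 215.4, 16.5), (492.5, 157.4, 17.0)]
[562.02820436 328.29880811  30.        ] [538.33110561 271.44303543  30.        ] [515.57645705 214.10693711  30.        ] [493.69829196 156.95561801  30.        ]
```

```bash
python3 - <<'E'
from h import *
m=bot.camera_model('wrist');T=np.linalg.inv(np.array(m['T_tool_cam']))
for P in((20,0,28),(20,0,24),(14,0,42),(9.5,0,42),(17,0,24)):
    c=T@np.array([*P,1]);print(P,m['fx']*c[0]/c[2]+m['cx'],m['fy']*c[1]/c[2]+m['cy'])
im=cv2.imread('pics/w6.png'); cv2.imwrite('pics/c6.png',cv2.resize(im[190:290,260:380],(720,600),interpolation=cv2.INTER_CUBIC))
E
```

```text
(20, 0, 28) 320.02594214988045 199.8330131493083
(20, 0, 24) 320.0165042713325 201.65871603082482
(14, 0, 42) 320.0583834581109 201.85680523538608
(9.5, 0, 42) 320.05997390771927 207.68293459028504
(17, 0, 24) 320.01786447560994 205.93842328170717
```

View pics/c6.png

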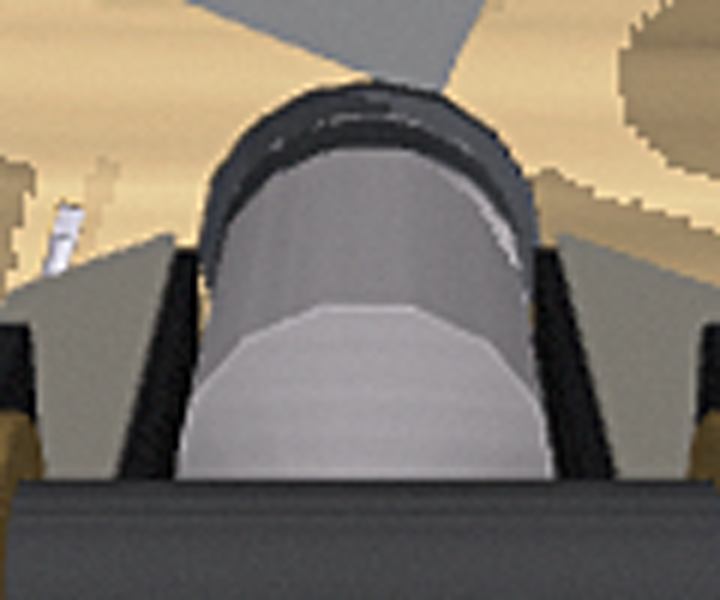

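```bash
python3 -m jog '[[0,-0.6,40,0,0,0],[0,0,40,0,0,0],[0,0,40,0,0,0],[0,0,25,0,0,0],[0,0,0,0,0,0],[0,0,0,0,0,0]]'
python3 - <<'E'
from h import *
o=bot.get_obs();print(np.round(o['tool_pos'],1));rackfit('w7')
im=cv2.imread('pics/w7.png'); cv2.imwrite('pics/c7.png',cv2.resize(im[110:310,220:420],(600,600),interpolation=cv2.INTER_CUBIC))
E
```

```text
time: 17.4
tool_pos: [559.8, 328.6, 108.3]
tcp_rot: [3.141, 0.001, -3.118]
contact_force: [0.2, -0.8, -1.3]
grip_width: 33.5
finger_force: 30.0
[559.8 328.6 108.3]
pockets [(561.2, 330.3, 16.5), (537.7, 272.8, 17.1), (515.7, 215.3, 16.5), (492.7, 158.8, 16.5)]
```

View pics/c7.png

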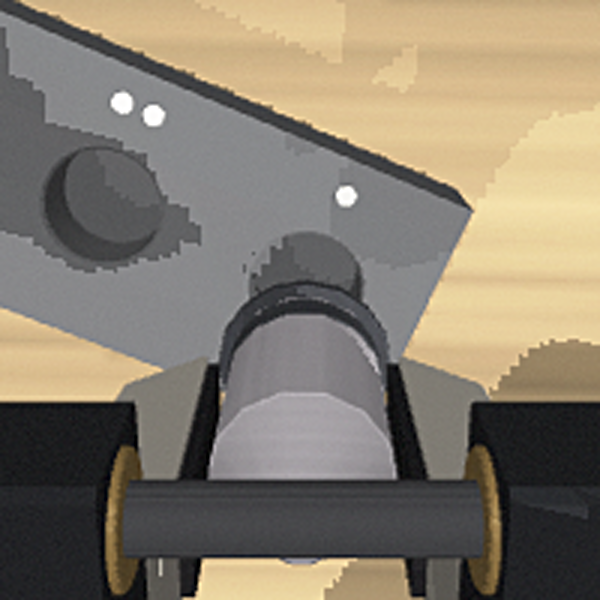

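```bash
python3 -m jog '[[0.6,0.9,0,0,0,0],[0,0,10,0,0,0],[0,0,10,0,0,0],[0,0,8,0,0,0],[0,0,5,0,0,0],[0,0,0,0,0,0],[0,0,0,0,0,0]]'
python3 -m jog '[[0,0,4,0,0,0],[0,0,4,0,0,0],[0,0,4,0,0,0],[0,0,2,0,0,0],[0,0,0,0,0,0],[0,0,0,0,0,0]]'
```

```text
time: 18.2
tool_pos: [558.6, 329.9, 74.2]
tcp_rot: [3.142, -0.0, -3.117]
contact_force: [0.1, -0.4, -1.4]
grip_width: 33.4
finger_force: 30.0
time: 18.8
tool_pos: [558.6, 329.9, 60.4]
tcp_rot: [3.141, 0.0, -3.117]
contact_force: [0.4, -0.6, -1.8]
grip_width: 33.2
finger_force: 30.0
```

```bash
python3 -m jog '[[0,0,1.2,0,0,0],[0,0,1,0,0,0],[0,0,0,0,0,0],[0,0,0,0,0,0]]'
python3 - <<'E'
from h import *
save('side','d8');save('scene','s8')
b=np.hstack([cv2.imread('pics/s8.png')[180:280,330:460],cv2.imread('pics/d8.png')[200:300,230:360]])
cv2.imwrite('pics/c8.png',cv2.resize(b,(780,300),interpolation=cv2.INTER_CUBIC))
E
```

```text
time: 19.2
tool_pos: [558.5, 329.9, 58.1]
tcp_rot: [3.142, 0.0, -3.117]
contact_force: [0.4, -0.2, -2.2]
grip_width: 33.5
finger_force: 30.0
```

```bash
python3 -m jog '[[0,0,0.7,0,0,0],[0,0,0.7,0,0,0],[0,0,0.3,0,0,0],[0,0,0,0,0,0]]'
```

```text
time: 19.7
tool_pos: [558.8, 330.0, 57.9]
tcp_rot: [3.141, 0.001, -3.117]
contact_force: [-3.0, -0.6, 6.4]
grip_width: 33.2
finger_force: 30.0
```

```bash
python3 -m jog '[[0,0,0,0,0,0],[0,0,0,0,0,0],[0,0,0,0,0,0],[0,0,-10,0,0,0],[0,0,-40,0,0,0],[0,0,-45,0,0,0],[0,0,-45,0,0,0],[0,0,-45,0,0,0],[0,0,0,0,0,0]]' 55
python3 - <<'E'
from h import *
save('wrist','w9');cv2.imwrite('pics/c9.png',cv2.imread('pics/w9.png')[60:260,120:440])
E
python3 -m jog '[[-8,-46,0,0,0,0],[-8,-47,0,0,0,0],[-8,-47,0,0,0,0],[-8,-47,0,0,0,0],[-8,-47,0,0,0,0],[-8,-47,0,0,0,0],[-8,-47,0,0,0,0],[-8,-47,0,0,0,0],[-8,-47,0,0,0,0],[-9,-46,0,0,0,0]]' 85
python3 -m jog '[[0,0,0,0,0,0.15],[0,0,0,0,0,0.15],[0,0,0,0,0,0.15],[0,0,0,0,0,0.15],[0,0,0,0,0,0.15],[0,0,0,0,0,0.15],[0,0,0,0,0,0.15],[0,0,0,0,0,0.15],[0,0,0,0,0,0.15],[0,0,0,0,0,0.15],[0,0,0,0,0,0.15],[0,0,0,0,0,0.15]]'
python3 -m jog '[[0,0,0,0,0,0.15],[0,0,0,0,0,0.15],[0,0,0,0,0,0.15],[0,0,0,0,0,0.15],[0,0,0,0,0,0.15],[0,0,0,0,0,0.15],[0,0,0,0,0,0.07],[0,0,0,0,0,0],[0,0,0,0,0,0]]'
```

```text
time: 20.6
tool_pos: [561.1, 331.0, 250.2]
tcp_rot: [3.136, 0.013, -3.117]
contact_force: [0.7, -0.4, 0.0]
grip_width: 50.8
finger_force: 0.0
time: 21.65
tool_pos: [650.4, -137.9, 240.3]
tcp_rot: [3.141, -0.002, -3.118]
contact_force: [0.0, 1.2, 0.1]
grip_width: 78.2
finger_force: 0.0
time: 22.85
tool_pos: [650.3, -135.9, 240.1]
tcp_rot: [-3.139, -0.0, 1.36]
contact_force: [-0.3, -0.1, 0.2]
grip_width: 77.9
finger_force: 0.0
time: 23.75
tool_pos: [650.5, -135.9, 240.6]
tcp_rot: [-3.14, 0.001, 0.398]
contact_force: [-1.6, 0.4, -0.4]
grip_width: 77.8
finger_force: 0.0
```

View pics/c9.png

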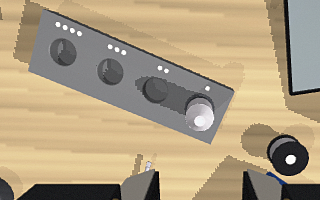

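```bash
python3 -m jog '[[2.4,-1,40,0,0,0],[0,0,40,0,0,0],[0,0,30,0,0,0],[0,0,15,0,0,0],[0,0,10,0,0,0],[0,0,7,0,0,0],[0,0,5,0,0,0],[0,0,0,0,0,0],[0,0,0,0,0,0]]'
python3 -m jog '[[0,0,0,0,0,0],[0,0,0,0,0,0],[0,0,0,0,0,0],[0,0,0,0,0,0],[0,0,0,0,0,0],[0,0,0,0,0,0],[0,0,0,0,0,0]]' 20
```

```text
time: 24.65
tool_pos: [653.1, -134.3, 95.2]
tcp_rot: [3.141, -0.001, 0.396]
contact_force: [0.7, 0.0, 0.2]
grip_width: 78.0
finger_force: 0.0
time: 25.35
tool_pos: [652.6, -134.0, 94.5]
tcp_rot: [-3.141, -0.0, 0.396]
contact_force: [-0.5, 1.4, 2.3]
grip_width: 43.5
finger_force: 30.0
```

```bash
python3 -m jog '[[0,0,0,0,0,-0.13],[0,0,0,0,0,-0.13],[0,0,0,0,0,-0.13],[0,0,0,0,0,-0.13],[0,0,0,0,0,-0.13],[0,0,0,0,0,-0.13],[0,0,0,0,0,-0.13],[0,0,0,0,0,-0.13],[0,0,0,0,0,-0.13],[0,0,0,0,0,-0.13]]'
python3 -m jog '[[0,0,0,0,0,-0.13],[0,0,0,0,0,-0.13],[0,0,0,0,0,-0.13],[0,0,0,0,0,-0.13],[0,0,0,0,0,-0.13],[0,0,0,0,0,-0.13],[0,0,0,0,0,-0.13],[0,0,0,0,0,-0.13],[0,0,0,0,0,-0.13],[0,0,0,0,0,-0.043],[0,0,0,0,0,0],[0,0,0,0,0,0]]'
python3 -m jog '[[0,0,0,0,0,0],[0,0,0,0,0,0],[0,0,-5,0,0,0],[0,0,-15,0,0,0],[0,0,-45,0,0,0],[0,0,-45,0,0,0],[0,0,-45,0,0,0],[0,0,0,0,0,0]]' 60
```

```text
time: 26.35
tool_pos: [652.6, -134.0, 94.5]
tcp_rot: [3.142, -0.0, 1.701]
contact_force: [-1.2, 1.0, 1.4]
grip_width: 43.2
finger_force: 30.0
time: 27.55
tool_pos: [652.7, -133.9, 94.5]
tcp_rot: [3.141, -0.0, 2.907]
contact_force: [-0.7, 3.0, 2.7]
grip_width: 44.1
finger_force: 30.0
time: 28.35
tool_pos: [655.3, -135.2, 258.0]
tcp_rot: [-3.14, 0.014, 2.908]
contact_force: [0.1, -1.0, -0.2]
grip_width: 55.0
finger_force: 0.0
```

```bash
python3 -m jog '[[25,-25,0,0,0,0],[25,-25,0,0,0,0],[25,-25,0,0,0,0],[0,0,0,0,0,0.14],[0,0,0,0,0,0.14],[0,0,0,0,0,0.14],[0,0,0,0,0,0.14],[0,0,0,0,0,0.14],[0,0,0,0,0,0.14],[0,0,0,0,0,0.14],[0,0,0,0,0,0.14],[0,0,0,0,0,0.14]]'
python3 -m jog '[[0,0,0,0,0,0.14],[0,0,0,0,0,0.14],[0,0,0,0,0,0.14],[0,0,0,0,0,0.14],[0,0,0,0,0,0.14],[0,0,0,0,0,0.14],[0,0,0,0,0,0.14],[0,0,0,0,0,0.14],[0,0,0,0,0,0.13],[0,0,0,0,0,0],[0,0,0,0,0,0]]'
python3 - <<'E'
from h import *
o=bot.get_obs();print(np.round(o['tool_pos'],1),np.round(o['tcp_rot'],3));save('wrist','w10')
for d in bot.outline_of('lens_68','wrist')[:3]:
    m=d['mask'];ys,xs=np.where(m);print(d['p'],d['pixel'],xs.min(),xs.max(),ys.min(),ys.max(),m.sum())
for z in(105,146,149,151,157): print(z,proj('wrist',[564,-190.3,z]).round(1))
cv2.imwrite('pics/c10.png',cv2.resize(cv2.imread('pics/w10.png')[100:260,240:400],(640,640),interpolation=cv2.INTER_CUBIC))
E
```

```text
time: 29.55
tool_pos: [562.3, -190.0, 249.2]
tcp_rot: [-3.142, 0.0, 1.643]
contact_force: [-0.8, 0.1, 0.8]
grip_width: 55.1
finger_force: 0.0
time: 30.65
tool_pos: [562.3, -190.0, 249.3]
tcp_rot: [-3.142, 0.0, 0.402]
contact_force: [0.3, 0.8, -0.4]
grip_width: 55.2
finger_force: 0.0
[ 562.3 -190.   249.3] [-3.142  0.     0.402]
0.95 [320.9, 191.0] 305 340 169 212 1318
105 [321.7 184.5]
146 [321.9 195.4]
149 [321.9 196.4]
151 [321.9 197. ]
157 [321.9 198.9]
```

View pics/c10.png

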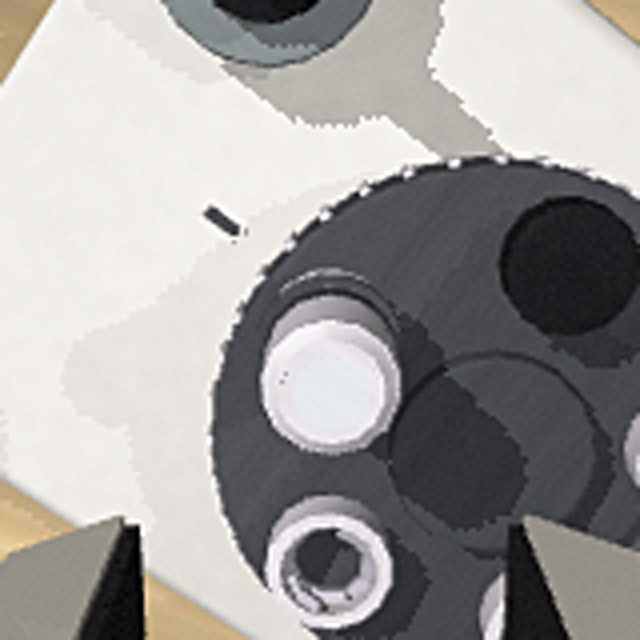

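```bash
python3 -m jog '[[1.4,1.5,30,0,0,0],[0,0,25,0,0,0],[0,0,10,0,0,0],[0,0,0,0,0,0],[0,0,0,0,0,0]]'
python3 - <<'E'
from h import *
o=bot.get_obs();print(np.round(o['tool_pos'],1));im=save('wrist','w11')
d=bot.outline_of('lens_44','wrist')[0];m=d['mask'];ys,xs=np.where(m);print(d['p'],xs.min(),xs.max(),ys.min(),ys.max())
g=cv2.cvtColor(im,cv2.COLOR_RGB2GRAY)
print(g[170:250,321].tolist())
y=[ (r,int(np.where(m[r])[0].min()),int(np.where(m[r])[0].max())) for r in range(ys.min(),ys.max()+1,4)];print(y)
t=np.linspace(0,2*np.pi,73)
def circ(z,r):
    q=np.array([proj('wrist',[564.2+r*np.cos(a),-190.6+r*np.sin(a),z],o) for a in t]);return q.min(0).round(1),q.max(0).round(1)
for n,L in((44,((105,20),(109,20),(146,17))),(52,((109,20),(151,17)))):
    print(n,[(z,circ(z,r)) for z,r in L])
print([proj('wrist',[564.2,-190.6,z],o).round(1).tolist() for z in (149,157)])
E
```

```text
time: 31.25
tool_pos: [564.8, -191.0, 185.4]
tcp_rot: [3.141, -0.001, 0.399]
contact_force: [0.1, -0.5, 0.3]
grip_width: 55.1
finger_force: 0.0
[ 564.8 -191.   185.4]
0.66 298 342 186 244
[80, 78, 78, 79, 79, 78, 76, 81, 81, 80, 79, 74, 65, 166, 169, 135, 54, 77, 79, 89, 47, 44, 46, 144, 161, 153, 154, 155, 155, 157, 153, 150, 143, 188, 232, 221, 220, 219, 219, 210, 223, 232, 233, 233, 232, 217, 227, 229, 227, 225, 226, 227, 226, 227, 227, 227, 229, 229, 229, 227, 228, 228, 228, 227, 228, 227, 228, 229, 214, 215, 217, 225, 178, 146, 156, 108, 72, 69, 73, 69]
[(186, 314, 327), (190, 306, 334), (194, 302, 338), (198, 301, 340), (202, 299, 342), (206, 298, 342), (210, 298, 342), (214, 299, 341), (218, 299, 341), (222, 298, 342), (226, 299, 342), (230, 299, 341), (234, 302, 339), (238, 305, 336), (242, 311, 329)]
44 [(105, (array([297.2, 182.9]), array([342.9, 226.2]))), (109, (array([296.8, 184. ]), array([343.3, 228. ]))), (146, (array([296.9, 200.9]), array([343. , 243.8])))]
52 [(109, (array([296.8, 184. ]), array([343.3, 228. ]))), (151, (array([296.4, 203.1]), array([343.6, 246.8])))]
[[320.0, 224.4], [320.0, 228.8]]
```

```bash
python3 -m jog '[[-1.3,-0.5,20,0,0,0],[0,0,15,0,0,0],[0,0,10,0,0,0],[0,0,5,0,0,0],[0,0,3.5,0,0,0],[0,0,0,0,0,0],[0,0,0,0,0,0]]'
python3 -m jog '[[0,0,0,0,0,0],[0,0,0,0,0,0],[0,0,0,0,0,0],[0,0,0,0,0,0],[0,0,0,0,0,0],[0,0,0,0,0,0]]' 0
```

```text
time: 32.05
tool_pos: [563.3, -190.9, 131.5]
tcp_rot: [3.141, -0.001, 0.399]
contact_force: [-1.2, 0.6, -0.3]
grip_width: 55.1
finger_force: 0.0
time: 32.65
tool_pos: [563.0, -190.9, 131.1]
tcp_rot: [3.141, -0.0, 0.399]
contact_force: [0.2, -0.6, 1.0]
grip_width: 33.3
finger_force: 30.0
```

```bash
python3 -m jog '[[0,0,-0.36,0,0,-0.14],[0,0,-0.36,0,0,-0.14],[0,0,-0.36,0,0,-0.14],[0,0,-0.36,0,0,-0.14],[0,0,-0.36,0,0,-0.14],[0,0,-0.36,0,0,-0.14],[0,0,-0.36,0,0,-0.14],[0,0,-0.36,0,0,-0.14],[0,0,-0.36,0,0,-0.14],[0,0,-0.36,0,0,-0.14]]'
python3 -m jog '[[0,0,-0.36,0,0,-0.14],[0,0,-0.36,0,0,-0.14],[0,0,-0.36,0,0,-0.14],[0,0,-0.36,0,0,-0.14],[0,0,-0.36,0,0,-0.14],[0,0,-0.36,0,0,-0.14],[0,0,-0.36,0,0,-0.14],[0,0,-0.36,0,0,-0.14],[0,0,-0.36,0,0,-0.14],[0,0,-0.36,0,0,-0.1],[0,0,-1,0,0,0],[0,0,-1,0,0,0]]'
```

```text
time: 33.65
tool_pos: [562.4, -190.7, 134.2]
tcp_rot: [-3.141, -0.001, 1.805]
contact_force: [-0.7, -0.5, -0.4]
grip_width: 33.0
finger_force: 30.0
time: 34.85
tool_pos: [562.4, -190.7, 139.6]
tcp_rot: [3.141, -0.001, -3.127]
contact_force: [-1.1, -0.7, -3.0]
grip_width: 33.3
finger_force: 30.0
```

```bash
python3 -m jog '[[0,0,-10,0,0,0],[0,0,-30,0,0,0],[0,0,-40,0,0,0],[0,0,-30,0,0,0],[8,40,0,0,0,0],[8,45,0,0,0,0],[8,45,0,0,0,0],[8,45,0,0,0,0],[8,45,0,0,0,0],[8,45,0,0,0,0],[8,45,0,0,0,0],[8,40,0,0,0,0]]'
python3 -m jog '[[0,0,0,0,0,0],[0,0,0,0,0,0]]'
python3 - <<'E'
from h import *
o=bot.get_obs();print(np.round(o['tool_pos'],1));rackfit('w12')
g=cv2.imread('pics/w12.png',0);print(g[192:222,321].tolist());
for d in bot.outline_of('lens_44','wrist')[:3]:
    m=d['mask'];ys,xs=np.where(m);print(round(d['p'],2),d['pixel'],xs.min(),xs.max(),ys.min(),ys.max())
mm=bot.camera_model('wrist');T=np.linalg.inv(np.array(mm['T_tool_cam']))
for P in((20,0,26.5),(20,0,22.5),(17,0,22.5)):
    c=T@np.array([*P,1]);print(P,mm['fx']*c[0]/c[2]+mm['cx'],mm['fy']*c[1]/c[2]+mm['cy'])
E
```

```text
time: 36.05
tool_pos: [492.1, 160.5, 251.2]
tcp_rot: [3.14, 0.001, -3.125]
contact_force: [1.3, 0.3, -2.3]
grip_width: 33.5
finger_force: 30.0
time: 36.25
tool_pos: [492.6, 159.0, 250.9]
tcp_rot: [3.141, 0.001, -3.123]
contact_force: [0.5, -1.3, -1.7]
grip_width: 33.1
finger_force: 30.0
[492.6 159.  250.9]
pockets [(565.1, 336.9, 17.0), (537.6, 270.9, 16.5), (515.1, 214.9, 16.8), (492.1, 156.9, 16.8)]
[121, 121, 122, 122, 119, 123, 123, 120, 118, 115, 163, 158, 36, 56, 73, 76, 45, 119, 41, 38, 41, 28, 68, 122, 120, 122, 119, 121, 119, 117]
0.76 [321.9, 240.8] 292 349 204 270
(20, 0, 26.5) 320.0168778435661 200.51300071860925
(20, 0, 22.5) 320.00715247427024 202.36635385928184
(17, 0, 22.5) 320.0085651177983 206.67517298430803
```

```bash
python3 -m jog '[[2.1,-1.8,40,0,0,0],[0,0,40,0,0,0],[0,0,40,0,0,0],[0,0,22,0,0,0],[0,0,0,0,0,0],[0,0,0,0,0,0]]'
python3 - <<'E'
from h import *
o=bot.get_obs();print(np.round(o['tool_pos'],1));rackfit('w13')
E
```

```text
time: 37.0
tool_pos: [491.6, 155.4, 108.8]
tcp_rot: [3.141, 0.001, -3.126]
contact_force: [0.3, -0.4, -1.6]
grip_width: 32.9
finger_force: 30.0
[491.6 155.4 108.8]
pockets [(515.3, 214.1, 17.0), (491.3, 158.1, 15.4)]
```

```bash
python3 -m jog '[[1.2,1.7,0,0,0,0],[0,0,10,0,0,0],[0,0,10,0,0,0],[0,0,8,0,0,0],[0,0,5,0,0,0],[0,0,0,0,0,0],[0,0,0,0,0,0]]'
python3 -m jog '[[0,0,4,0,0,0],[0,0,4,0,0,0],[0,0,4,0,0,0],[0,0,2,0,0,0],[0,0,1,0,0,0],[0,0,1,0,0,0],[0,0,0,0,0,0],[0,0,0,0,0,0]]'
```

```text
time: 37.8
tool_pos: [489.6, 157.9, 75.0]
tcp_rot: [3.142, -0.0, -3.124]
contact_force: [0.8, 0.1, -1.8]
grip_width: 33.4
finger_force: 30.0
time: 38.6
tool_pos: [489.6, 158.0, 59.2]
tcp_rot: [3.141, 0.0, -3.124]
contact_force: [0.2, 0.0, -2.4]
grip_width: 32.9
finger_force: 30.0
```

```bash
python3 -m jog '[[0,0,1,0,0,0],[0,0,0.8,0,0,0],[0,0,0.8,0,0,0],[0,0,0,0,0,0],[0,0,0,0,0,0]]'; python3 -m jog '[[0,0,0.5,0,0,0],[0,0,0.4,0,0,0],[0,0,0,0,0,0]]'
```

```text
time: 39.1
tool_pos: [489.6, 157.9, 56.5]
tcp_rot: [3.141, 0.0, -3.124]
contact_force: [0.2, -0.5, -3.4]
grip_width: 33.1
finger_force: 30.0
time: 39.4
tool_pos: [489.8, 158.0, 56.1]
tcp_rot: [3.141, 0.001, -3.124]
contact_force: [-1.2, 0.4, 3.2]
grip_width: 32.9
finger_force: 30.0
```

```bash
python3 -m jog '[[0,0,0,0,0,0],[0,0,0,0,0,0],[0,0,0,0,0,0],[0,0,-10,0,0,0],[0,0,-40,0,0,0],[0,0,-45,0,0,0],[0,0,-45,0,0,0],[0,0,-45,0,0,0],[0,0,0,0,0,0]]' 55
python3 - <<'E'
from h import *
save('wrist','w14');o=bot.get_obs();print(o['tool_pos'])
for t in('lens_44','rack'):
  for d in bot.outline_of(t,'wrist')[:3]:
    m=d['mask'];ys,xs=np.where(m);print(t,round(d['p'],2),d['pixel'],xs.min(),xs.max(),ys.min(),ys.max())
print('expect top/flange p4',proj('wrist',[492.5,157.5,74]),proj('wrist',[492.5,157.5,30]),'p1',proj('wrist',[560.8,330.5,98]),proj('wrist',[560.8,330.5,30]))
E
python3 -m jog '[[-20,-37,0,0,0,0],[-20,-37,0,0,0,0],[-20,-37,0,0,0,0],[-20,-37,0,0,0,0],[-20,-37,0,0,0,0],[-20,-37,0,0,0,0],[-20,-37,0,0,0,0],[-18,-36,0,0,0,0]]'
python3 -m jog '[[0,0,0,0,0,0.15],[0,0,0,0,0,0.15],[0,0,0,0,0,0.15],[0,0,0,0,0,0.15],[0,0,0,0,0,0.15],[0,0,0,0,0,0.15],[0,0,0,0,0,0.15],[0,0,0,0,0,0.15],[0,0,0,0,0,0.15],[0,0,0,0,0,0.15],[0,0,0,0,0,0.15],[0,0,0,0,0,0.16]]'
python3 -m jog '[[0,0,0,0,0,0],[0,0,0,0,0,0]]'
```

```text
time: 40.3
tool_pos: [492.4, 158.5, 247.8]
tcp_rot: [3.14, 0.013, -3.124]
contact_force: [0.4, -0.5, -0.2]
grip_width: 50.3
finger_force: 0.0
[491.01048602 158.20487325 244.39670132]
lens_44 0.97 [319.1, 167.5] 306 334 154 188
lens_44 0.73 [445.6, 224.9] 428 471 207 243
lens_44 0.22 [76.9, 190.4] 0 169 110 303
rack 0.97 [372.2, 193.0] 284 476 129 243
rack 0.48 [24.1, 217.7] 0 62 156 272
expect top/flange p4 [319.86302951 182.95857112] [319.93278955 174.68797924] p1 [468.42262497 247.90932181] [444.13640933 225.13865803]
time: 41.25
tool_pos: [652.5, -135.8, 238.1]
tcp_rot: [3.14, -0.004, -3.125]
contact_force: [1.2, -0.3, -0.4]
grip_width: 50.5
finger_force: 0.0
time: 42.45
tool_pos: [651.8, -134.1, 238.1]
tcp_rot: [-3.137, -0.001, 1.353]
contact_force: [-0.5, -0.1, -0.5]
grip_width: 50.5
finger_force: 0.0
time: 42.65
tool_pos: [652.1, -134.2, 239.0]
tcp_rot: [-3.139, -0.0, 1.363]
contact_force: [-0.4, -0.0, 0.1]
grip_width: 50.2
finger_force: 0.0
```

```bash
python3 -m jog '[[0,0,40,0,0,0.027],[0,0,40,0,0,0],[0,0,30,0,0,0],[0,0,15,0,0,0],[0,0,10,0,0,0],[0,0,7,0,0,0],[0,0,7,0,0,0],[0,0,4,0,0,0],[0,0,0,0,0,0],[0,0,0,0,0,0]]'
python3 -m jog '[[0,0,0,0,0,0],[0,0,0,0,0,0],[0,0,0,0,0,0],[0,0,0,0,0,0],[0,0,0,0,0,0],[0,0,0,0,0,0],[0,0,0,0,0,0],[0,0,0,0,0,0]]' 0
```

```text
time: 43.65
tool_pos: [652.9, -134.4, 88.2]
tcp_rot: [3.141, -0.0, 1.332]
contact_force: [0.3, -0.4, -0.1]
grip_width: 50.4
finger_force: 0.0
time: 44.45
tool_pos: [652.5, -134.3, 87.7]
tcp_rot: [-3.141, -0.0, 1.332]
contact_force: [-1.7, -0.5, 0.7]
grip_width: 13.8
finger_force: 30.0
```

```bash
python3 -m jog '[[0,0,0,0,0,-0.126],[0,0,0,0,0,-0.126],[0,0,0,0,0,-0.126],[0,0,0,0,0,-0.126],[0,0,0,0,0,-0.126],[0,0,0,0,0,-0.126],[0,0,0,0,0,-0.126],[0,0,0,0,0,-0.126],[0,0,0,0,0,-0.126],[0,0,0,0,0,-0.126],[0,0,0,0,0,0],[0,0,0,0,0,0]]'
python3 -m jog '[[0,0,0,0,0,0],[0,0,0,0,0,0],[0,0,-5,0,0,0],[0,0,-15,0,0,0],[0,0,-45,0,0,0],[0,0,-45,0,0,0],[0,0,-45,0,0,0],[0,0,0,0,0,0],[0,0,0,0,0,0]]' 60
```

```text
time: 45.65
tool_pos: [652.9, -134.1, 87.7]
tcp_rot: [3.141, 0.0, 2.589]
contact_force: [1.2, 1.5, 0.2]
grip_width: 13.9
finger_force: 30.0
time: 46.55
tool_pos: [652.9, -134.5, 244.3]
tcp_rot: [3.141, 0.003, 2.591]
contact_force: [-0.9, -0.3, -0.3]
grip_width: 55.1
finger_force: 0.0
```

```bash
python3 - <<'E'
from h import *
f=np.array([np.cos(1.337),np.sin(1.337)]); r=np.array([f[1],-f[0]]); A=np.array([564,-190.3])-58*f
for c in('scene','side'):
    im=save(c,c+'9');g=cv2.cvtColor(im,cv2.COLOR_RGB2GRAY)
    for k in range(0,360,72):
        a=np.radians(k);p=A+58*(f*np.cos(a)-r*np.sin(a));u,v=proj(c,[*p,106]).round().astype(int)
        print(c,k,(u,v),g[v-2:v+3,u-3:u+4].mean().round())
    for d in bot.outline_of('lens_44',c):
        m=d['mask'];ys,xs=np.where(m);print(c,round(d['p'],2),np.round(d['pixel']),xs.min(),xs.max(),ys.min(),ys.max())
    for n,xy,L in(('p1',(560.8,330.5),68),('p4',(492.5,157.5),44)): print(n,proj(c,[*xy,30]).round(),proj(c,[*xy,30+L]).round())
    D=bot.outline_of('rack',c)
    if D:
        m=D[0]['mask'];b=bot; 
        ys,xs=np.where(m);print('rack',D[0]['p'],xs.min(),xs.max(),ys.min(),ys.max())
E
```

```text
scene 0 (np.int64(234), np.int64(169)) 56.0
scene 72 (np.int64(239), np.int64(155)) 158.0
scene 144 (np.int64(217), np.int64(150)) 160.0
scene 216 (np.int64(198), np.int64(161)) 129.0
scene 288 (np.int64(208), np.int64(173)) 159.0
scene 0.87 [427. 244.] 417 434 226 255
scene 0.8 [367. 206.] 358 373 196 217
p1 [427. 249.] [431. 227.]
p4 [368. 212.] [369. 199.]
rack 0.76 344 445 205 273
side 0 (np.int64(336), np.int64(125)) 33.0
side 72 (np.int64(359), np.int64(125)) 140.0
side 144 (np.int64(364), np.int64(111)) 144.0
side 216 (np.int64(345), np.int64(103)) 110.0
side 288 (np.int64(328), np.int64(111)) 146.0
side 0.63 [316. 234.] 309 323 225 244
side 0.53 [260. 283.] 252 269 271 296
side 0.27 [354. 119.] 282 417 41 188
p1 [263. 291.] [260. 277.]
p4 [317. 240.] [317. 230.]
rack 0.58 240 336 223 314
```

```bash
python3 -c "
from plant import bot
print(bot.close_job())"
```

```text
the job is handed in; nothing more can be done
None
```

Job handed in at about 47 s with no verdict returned: the two fitted objectives stand lens up in the rack (68 mm first, into pocket 1, then 44 mm into pocket 4), the blanking plug is at the front, and I checked the end state against the scene and side cameras.

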